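# Seat a distributor manifold in the test fixture and throw its over-centre clamp

## Robot

A 6-joint arm with a two-finger parallel gripper is mounted at the origin on the work surface. World frame = base frame: x ahead of the robot, y to its left, z up, the work surface at z = 0. Lengths are in m, angles in degrees, forces in N, time in s.
With the tool pointing down it reaches from about 0.375 to 0.975 m from the base axis. Payload 3.8 kg.
Tool frame: the origin (TCP) lies midway between the tips of the shut fingers; the grasp point (between the pads) lies 19 mm behind it; z points along the fingers, y is the line along which they close (so a half turn about z gives the same grasp; the last joint's range is limited). The gripper opens to 85 mm and grips with 20 to 120 N. Pads are 22 mm wide; open, the fingers measure 114 mm over their backs; the gripper's body (76 mm by 85 mm) begins 54 mm behind the grasp point. The pads swing forward as they close: fully open they stand 13 mm farther back than shut.
Start: joints at [-70.583, 15.12, 91.902, -0, 72.978, -2.114], TCP at [0.248, -0.628, 0.231] pointing down, gripper open.
Joint ranges: [-150.88, 150.88], [-54.13, 125.18], [17.81, 147.31], [-75.09, 255.09], [0, 152.58], [-146.25, 146.25]. Speed limits (degrees/s): [147.25, 147.25, 180, 180, 180, 180].

## Interface

Orientations are given as a 3x3 rotation matrix whose columns are the frame's x, y, z axes.
In Python, from cell import * gives the robot as it stands. The module is installed in compiled form; this text tells all that it offers.
- The arm moves only by the tool move_arm, never from a script. Its argument "rows" is a list that holds one entry, the list of rows, each a list of 5 numbers: the shift along the world's x, y, z in m, then the turn about the world's z in rad, then the closure, from 0 (fully open) to 1 (shut). A call has 1 to 5 rows; each row shifts and turns the commanded pose from where the row before left it; what a row does not reach is not made up. A row lasts 1/8 s, in which the tool goes at most 62.5 mm and 10.7 degrees, less where a joint would pass 70% of its speed; a pose out of reach is approached as far as the arm can. A call is refused whole if a number of a shift passes 0.0625 or a number of a turn 0.188, either way. A call with a gripper value outside its range is refused whole. The fingers move at their own pace and stop on an object; "squeeze" is the grip in N (left out, the last holds). Time passes only in rows, so rows that do not move let the fingers close. It gives the time, the measured TCP pose, the force, the opening and the grip force at its end, in the units of the state.
- observe(): the state, without advancing time (a new reading comes with each control period).
- camera(name): name is "scene" or "side" or "wrist"; returns the picture (420x560x3 uint8, red, green, blue); there is no depth.
- get_calibration(name): a dict with "fx", "fy", "cx", "cy" (pixels), "k1" (the pictures are not rectified: a ray, as slopes to the right and down, at radius r is drawn at 1 + k1 r^2 times it, then the intrinsics apply), "R" (3x3) and "t" (3): a world point X has camera coordinates R X + t. Camera axes: x right, y down, z forward; pixel columns grow to the right and rows downward; lengths in m; the calibration is good to about 2 mm. A picture is of the moment at which its call begins: read the wrist's pose just before it. get_calibration takes no time and is no camera call; for the wrist camera it gives the pose at the moment of the call.
- hand_in(): hands the job in; it is judged then, once.
The state is a dict: "time_s": time; "joints": joint angles; "qvel": joint speeds; "tau": joint torques, N m; "eef_pos": TCP position; "orientation": TCP orientation; "force": force on the tool from outside, world axes, zero at the start; "ft_torque": the same for the moment, N m; "opening": opening from 0.0 (shut) to 1.0 (fully open); "gripper_force": force on a finger pad.
Only numpy, scipy, OpenCV 4.12 (cv2) and the standard library are available. Lean on these libraries where they do the work, as an engineer would, in place of code of your own. Each camera call takes 0.05 s, during which the arm holds its last target. There are 200 camera calls.

## Task

Get the metal manifold in the test fixture ready for its leak test: with the fingertips, push it along its guide until it is fully home against the end stop, and only then push the clamp's lever over past centre so that it snaps down and holds the manifold. Nothing is to be gripped or lifted: leave the manifold flat in its guide, and leave the other things on the bench where they are.

Things in the scene. Friction and masses are not known exactly. Their poses are not given: they have to be found in the camera images.
- fixture: Test fixture, fixed: aluminium plate 140 (x) x 290 (y) x 12 mm. Origin: centre of its underside, on the bench. Its y axis runs along the guide from the open end to the end stop; guide midline x = 0. Guide walls 8 mm high, 55 mm apart, y = -140 to +60 mm. Behind the stop, the clamp's steel bracket: y = 80 to 114 mm, 36 mm wide, 76 mm above the bench. Its place and yaw vary.
- stop_face (a point): Middle of the end stop's face, at y = +60 mm in the fixture's frame, 24 mm above the bench; the face looks to the fixture's -y, is 60 mm wide and its top is 36 mm above the bench.
- manifold: Grey cast manifold, three cross barrels, brass nuts on its +x side; 50 wide (70 over nuts), 90 long (y), 34 mm high, 0.4 kg, loose in the guide, underside 12 mm above the bench. Origin: centre of underside; y points to the stop, 40 to 90 mm away. Push its flat rear face (y = -45 mm, 40 wide, 34 mm high). Home: origin at fixture y = +15 mm. Slides with 1 to 4 N friction, stays where left.
- clamp (a joint): Lever angle, rad. 0: open, lever leaning 0.55 back from upright, away from the manifold (fixture +y), arm raised clear. Grows as the lever swings over the manifold (fixture -y). Centre, lever upright: 0.55; before it a spring pulls the lever back open, beyond it the spring snaps it shut by itself. About 1.1: shut, rubber foot pressing on the manifold. Takes up to 10 N, level, at the knob.
- clamp_knob (a point): Centre of the black ball knob (28 mm diameter) at the end of the clamp's lever, 115 mm from the pivot. Open: fixture y = +155 mm, 160 mm above the bench; upright: y = +95 mm, 177 mm above the bench. Under it a black grip of 20 mm diameter for 45 mm, then a 12 mm steel rod. It moves in the fixture's y-z plane at x = 0.
- clamp_pivot (a point): The lever's pivot axis (along the fixture's x), at y = +95 mm in the fixture's frame, 62 mm above the bench.
- spare_manifold: Another manifold of the same make, lying on the bench beside the fixture, not to be moved: 70 x 90 x 34 mm. Origin: centre of its underside.
- plug: Brass plug standing on the fixture's plate, on the -x side of the guide near the stop: 20 mm diameter, 34 mm high. Not to be moved. Origin: centre of its underside.
- gland_nut: Brass ring nut lying on the fixture's plate, on the +x side near the stop: 22 mm diameter, 12 mm high. Not to be moved. Origin: centre of its underside.
- cup: Steel cup on the bench beyond the fixture: 68 mm diameter, 60 mm high. Not to be moved. Origin: centre of its underside.
- spanner: Steel spanner, 170 mm long, lying on the bench to the robot's left. Not to be moved. Origin: near its middle, on the underside.
- oil_bottle: White plastic bottle, 60 mm diameter, 140 mm high, standing on the bench to the robot's right. Not to be moved. Origin: centre of its underside.
- grease_tin: Dark steel tin, 70 mm diameter, 70 mm high, standing on the bench to the robot's right. Not to be moved. Origin: centre of its underside.
Things that resemble listed ones, but are neither listed nor needed, are in the scene too. Leave any red or turquoise look-alike of the manifold alone.

How it is judged (in metres and radians):
On the way, in this order (a step that is already met when the one before it is completed fails the run):
1. the manifold is fully home against the stop while the clamp is still open (y of manifold in the frame of fixture between 0.012 and 0.018 m and z of manifold in the frame of fixture below 0.016 m and angle between the y axis of manifold and the y axis of fixture, either way round below 0.08 rad and value of joint clamp below 0.3 rad), for 0.2 s.
2. the lever has snapped past centre to its shut position (value of joint clamp above 1 rad), for 0.2 s.
At the end, for the whole second after the job is handed in: The manifold lies flat in its guide within 3 mm of home against the stop and at rest, the clamp lever is shut (above 1.0 rad), and every other thing is within 30 mm of where it began (y of manifold in the frame of fixture between 0.012 and 0.018 m and z of manifold in the frame of fixture below 0.016 m and angle between the y axis of manifold and the y axis of fixture, either way round below 0.08 rad and value of joint clamp above 1 rad and linear speed of manifold below 0.01 m/s and distance of each of spare_manifold, plug, gland_nut, cup, spanner, oil_bottle, grease_tin from where it was at the start of the episode below 0.03 m); the robot touches nothing.
It fails at once if the manifold is lifted more than 8 mm or tipped (z of manifold in the frame of fixture above 0.02 m or angle between manifold's own z axis and vertical above 0.2 rad).
It fails at once if the clamp is thrown past centre with the manifold not home (value of joint clamp above 0.7 rad and y of manifold in the frame of fixture below 0.009 m).
It fails at once if another thing on the bench is moved more than 30 mm, or lifted (distance of any of spare_manifold, plug, gland_nut, cup, spanner, oil_bottle, grease_tin from where it was at the start of the episode above 0.03 m).
It also fails if it takes over 48 s, if anything falls off the work surface, if the arm or the gripper's body presses on something with over 40 N, if the wrist force passes 120 N, or if a joint passes its speed limit or range.

## Working session

There is one attempt and no reset: what is moved stays moved. The work goes in short steps, Python scripts to look and compute and a tool call to move; the robot and the scene stay as the last step left them, time stands still between calls to the robot, and variables do not carry over. Pictures are saved under pics/ and viewed, at most 10 in all, crops included, and the job is handed in when it is done.

Besides the shell and the picture viewer there is one more tool, called after "Request:" as name(argument=value, ...), one argument or row to a line, values as JSON. move_arm: Moves the arm, as the interface text tells. Its arguments: {"type":"object","properties":{"rows":{"type":"array"},"squeeze":{"type":"number"}},"required":["rows"]}

```bash
mkdir -p pics && cat > h.py <<'E'
import numpy as np, cv2
from cell import *
def snap(n,f):
    c=get_calibration(n); im=camera(n); cv2.imwrite('pics/'+f,im[:,:,::-1]); return im,c
def ray(c,u,v):
    K=np.array([[c['fx'],0,c['cx']],[0,c['fy'],c['cy']],[0,0,1.]])
    x,y=(u-c['cx'])/c['fx'],(v-c['cy'])/c['fy']; a,b=x,y
    for _ in range(20):
        s=1+c['k1']*(a*a+b*b); a,b=x/s,y/s
    R=np.array(c['R']);t=np.array(c['t'])
    return -R.T@t, R.T@np.array([a,b,1.])
def onz(c,u,v,z):
    o,d=ray(c,u,v); return o+d*(z-o[2])/d[2]
def tri(c1,p1,c2,p2):
    o,d=ray(c1,*p1);q,e=ray(c2,*p2)
    s=np.linalg.lstsq(np.stack([d,-e],1),q-o,rcond=None)[0]
    A,B=o+d*s[0],q+e*s[1]; return (A+B)/2,np.linalg.norm(A-B)
def proj(c,X):
    p=np.array(c['R'])@np.array(X)+np.array(c['t']); a,b=p[:2]/p[2]; s=1+c['k1']*(a*a+b*b)
    return c['fx']*a*s+c['cx'],c['fy']*b*s+c['cy']
E
python3 - <<'E'
from h import *
import pickle
a,c=snap('scene','scene1.png'); b,d=snap('side','side1.png')
pickle.dump((c,d),open('cal.pkl','wb'))
print(observe()['eef_pos'],observe()['orientation'])
for k in(c,d): print(-np.array(k['R']).T@np.array(k['t']),k['fx'])
E
```

```text
[ 0.24751747 -0.62726226  0.23006899] [[ 9.30230436e-01  3.66975324e-01 -6.68318026e-04]
 [ 3.66975920e-01 -9.30228378e-01  1.95914354e-03]
 [ 9.72689410e-05 -2.06771157e-03 -9.99997858e-01]]
[1.14224536 0.24554738 0.69055042] 380.3029271640915
[0.45080603 0.70295444 1.01730347] 391.99345399020933
```

View pics/scene1.png

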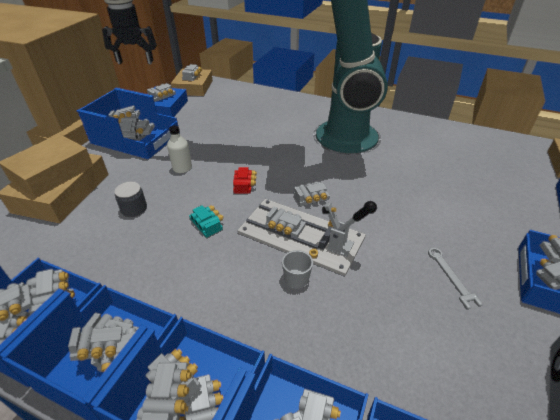

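View pics/side1.png

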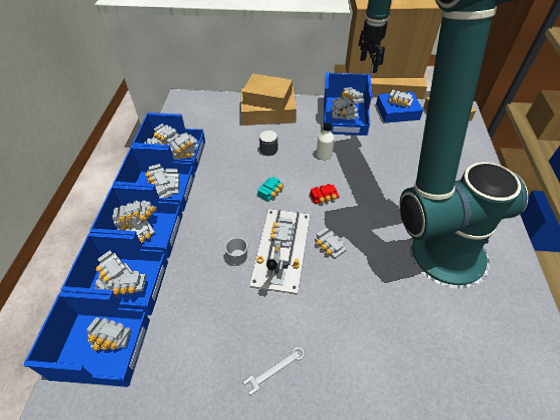

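The scene view shows the fixture around (300,233) with the knob at (370,208). The side view shows the fixture from (290,212) to (270,290) with the knob at (271,264). The guide runs roughly along world +y, towards the side camera. Next I'll look at enlarged crops of both.

```bash
python3 - <<'E'
import cv2
a=cv2.imread('pics/scene1.png')[170:275,230:385]; b=cv2.imread('pics/side1.png')[200:300,235:325]
cv2.imwrite('pics/c1.png',cv2.resize(a,None,fx=5,fy=5,interpolation=cv2.INTER_CUBIC))
cv2.imwrite('pics/c2.png',cv2.resize(b,None,fx=6,fy=6,interpolation=cv2.INTER_CUBIC))
E
```

```text
(no output)
```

View pics/c1.png

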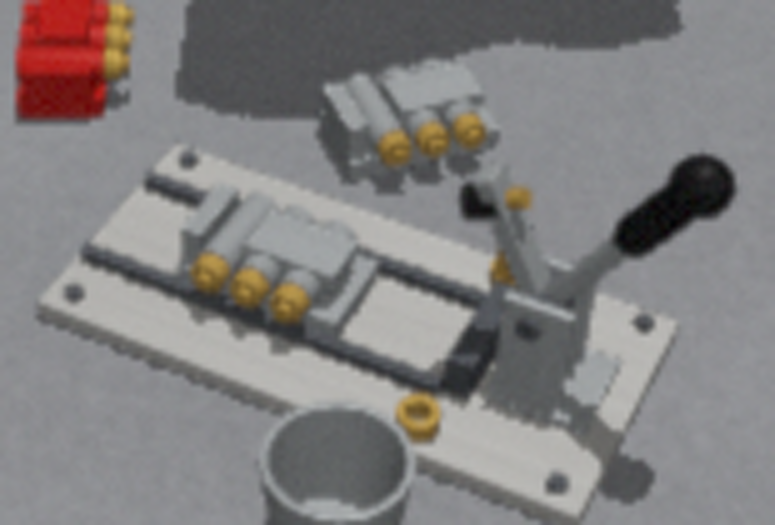

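View pics/c2.png

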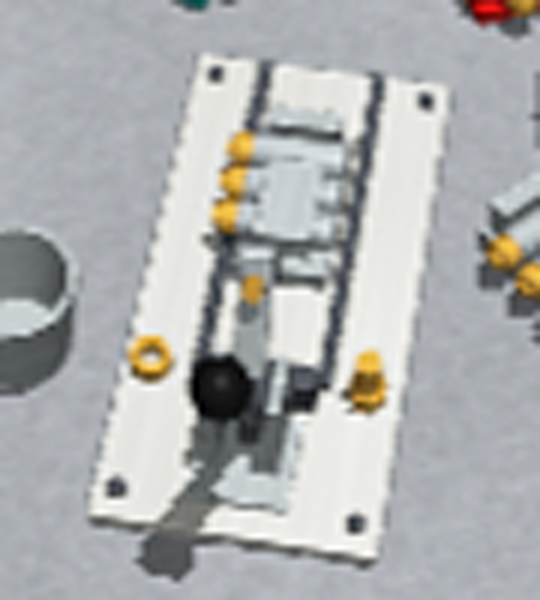

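Enlarged, the plate's four corner screws show in both views (scene crop (188,158), (74,292), (557,483), (643,322)). So does the knob, at scene crop (700,186) and side crop (221,388). The manifold's nuts and rear flange can also be seen.

```bash
python3 - <<'E'
from h import *
import pickle
c,d=pickle.load(open('cal.pkl','rb'))
f=lambda p:((p[0]+.5)/5-.5+230,(p[1]+.5)/5-.5+170)
g=lambda p:((p[0]+.5)/6-.5+235,(p[1]+.5)/6-.5+200)
A=[(188,158),(74,292),(557,483),(643,322)];B=[(426,101),(216,74),(116,487),(356,523)]
P=[]
for a,b in zip(A,B):
    X,e=tri(c,f(a),d,g(b)); P.append(X); print(X.round(4),round(e,4), onz(c,*f(a),.012).round(4),onz(d,*g(b),.012).round(4))
P=np.mean([[onz(c,*f(a),.012),onz(d,*g(b),.012)] for a,b in zip(A,B)],1)
o=P.mean(0)
ax=(P[2]+P[3]-P[0]-P[1])[:2]; ax/=np.linalg.norm(ax); ax2=(P[1]+P[2]-P[0]-P[3])[:2];ax2/=np.linalg.norm(ax2)
print('o',o,'yaw',np.degrees(np.arctan2(-ax[0],ax[1])),np.degrees(np.arctan2(ax2[1],ax2[0])))
ex=np.array([ax[1],-ax[0]])
fx=lambda X:np.r_[(X[:2]-o[:2])@ex,(X[:2]-o[:2])@ax,X[2]]
for n,a,b in [('knob',(702,186),(220,388)),('nut1',(210,272),(240,147)),('nut2',(247,287),(234,180)),('nut3',(290,302),(226,215)),('gland',(418,415),(150,357)),]:
    X,e=tri(c,f(a),d,g(b)); print(n,X.round(4),round(e,4),fx(X).round(4))
for n,b in [('rearL',(275,108)),('rearR',(343,125))]: print(n,fx(onz(d,*g(b),.046)),onz(d,*g(b),.046))
for n,b in [('rearnear',(185,235)),('rearfar',(222,188))]: print(n,fx(onz(c,*f(b),.046)))
E
```

```text
[ 0.4379 -0.0966  0.0123] 0.0001 [ 0.4377 -0.0966  0.012 ] [ 0.4379 -0.0969  0.012 ]
[ 0.5538 -0.1065  0.0118] 0.0 [ 0.554  -0.1063  0.012 ] [ 0.5538 -0.1063  0.012 ]
[0.5763 0.1523 0.0116] 0.0007 [0.5769 0.1526 0.012 ] [0.5761 0.1521 0.012 ]
[0.4603 0.1619 0.0113] 0.0015 [0.4615 0.1627 0.012 ] [0.46   0.1615 0.012 ]
o [0.50723894 0.02785389 0.012     ] yaw -5.033134837595955 -4.743798311060148
knob [0.5202 0.1825 0.1583] 0.0014 [-0.0007  0.1552  0.1583]
nut1 [ 0.5341 -0.04    0.0342] 0.0007 [ 0.0327 -0.0652  0.0342]
nut2 [ 0.5353 -0.0195  0.0327] 0.0005 [ 0.0321 -0.0447  0.0327]
nut3 [0.5372 0.004  0.0337] 0.0009 [ 0.032  -0.0212  0.0337]
gland [0.5679 0.0818 0.0177] 0.0004 [0.0557 0.0591 0.0177]
rearL [ 0.01740861 -0.08523796  0.046     ] [ 0.51710235 -0.0585827   0.046     ]
rearR [-0.01950444 -0.0801466   0.046     ] [ 0.4807783  -0.05027252  0.046     ]
rearnear [ 0.02645562 -0.08239791  0.046     ]
rearfar [-0.01268438 -0.08317199  0.046     ]
```

Request:
move_arm(
  rows=[
    [[0.02,0.043,0,0.09,1],[0.02,0.043,0,0.09,1],[0.02,0.043,0,0.09,1],[0.02,0.043,0,0.09,1],[0.02,0.043,0,0.09,1]],
  ],
  squeeze=60,
)

```text
time_s: 0.72
eef_pos: [0.348, -0.4112, 0.2308]
orientation: [[0.676, 0.737, -0.0], [0.737, -0.676, 0.001], [0.0, -0.001, -1.0]]
force: [1.2, -0.5, -1.0]
opening: 0.002
gripper_force: 0.0
```

Request:
move_arm(
  rows=[
    [[0.02,0.043,0,0.09,1],[0.02,0.043,0,0.09,1],[0.02,0.043,0,0.09,1],[0.02,0.043,0,0.09,1],[0.02,0.043,0,0.09,1]],
  ],
)

```text
time_s: 1.35
eef_pos: [0.4479, -0.1963, 0.2309]
orientation: [[0.288, 0.958, -0.0], [0.958, -0.288, 0.0], [0.0, -0.0, -1.0]]
force: [-0.3, 0.1, -0.6]
opening: -0.002
gripper_force: 0.0
```

Request:
move_arm(
  rows=[
    [[0.02,0.043,0,0.1,1],[0.02,0.043,0,0.1,1],[0,0,0,0,1]],
  ],
)

```text
time_s: 1.72
eef_pos: [0.4883, -0.1092, 0.2309]
orientation: [[0.09, 0.996, -0.0], [0.996, -0.09, 0.001], [0.001, -0.001, -1.0]]
force: [0.4, -0.3, 0.2]
opening: 0.0
gripper_force: 0.0
```

```bash
python3 - <<'E'
from h import *
import pickle
s=observe();print(s['time_s'],s['eef_pos'],s['opening'],s['force'],s['joints'])
R=np.array(s['orientation']);print(np.degrees(np.arctan2(R[1,1],R[0,1])))
c,d=pickle.load(open('cal.pkl','rb'))
f=lambda p:((p[0]+.5)/5-.5+230,(p[1]+.5)/5-.5+170)
g=lambda p:((p[0]+.5)/6-.5+235,(p[1]+.5)/6-.5+200)
print(tri(c,f((518,197)),d,g((252,290))))
im,k=snap('wrist','w1.png')
E
```

```text
1.725 [ 0.48830433 -0.10922061  0.23087189] 0.0002797461811543843 [ 0.44827617 -0.31696587  0.21410307] [-1.54892825e+01 -3.97515783e+00  1.12797024e+02  4.38401156e-02
  7.12176915e+01 -1.03304963e+01]
-5.172902690751783
(array([0.51374767, 0.10426763, 0.11805232]), np.float64(0.00015573896781556913))
```

View pics/w1.png

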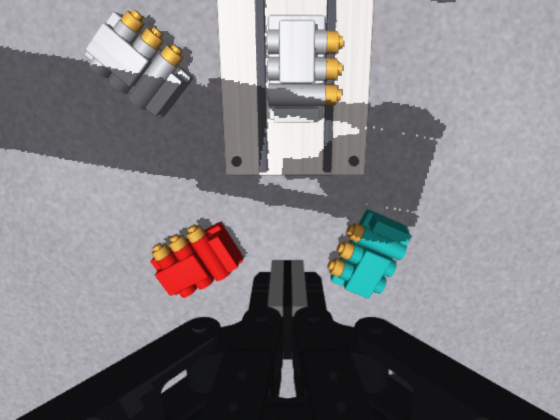

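The wrist view shows the manifold's rear edge near row 121, columns 270–328, and the open-end screws at (236,161) and (354,161). The red and turquoise look-alikes sit left and right of the fingers, clear of the path.

```bash
python3 - <<'E'
from h import *
k=get_calibration('wrist')
print('cam',-np.array(k['R']).T@np.array(k['t']))
ax=np.array([.0854,.9963]);ex=np.array([.9963,-.0854]);o=np.array([.5072,.0279])
fx=lambda X:np.r_[(X[:2]-o)@ex,(X[:2]-o)@ax,X[2]].round(4)
for p,z in [((236,161),.012),((354,161),.012),((270,121),.046),((328,121),.046),((268,95),.046),((298,18),.046),((267,60),.02),((330,60),.02)]:
    X=onz(k,*p,z); print(p,X.round(4),fx(X))
print(fx(np.r_[observe()['eef_pos']]))
E
```

```text
cam [ 0.49617843 -0.02945442  0.37338028]
(236, 161) [ 0.4384 -0.1005  0.012 ] [-0.0575 -0.1338  0.012 ]
(354, 161) [ 0.5551 -0.1112  0.012 ] [ 0.0596 -0.1345  0.012 ]
(270, 121) [ 0.4781 -0.0615  0.046 ] [-0.0214 -0.0915  0.046 ]
(328, 121) [ 0.5283 -0.066   0.046 ] [ 0.0291 -0.0918  0.046 ]
(268, 95) [ 0.4787 -0.0395  0.046 ] [-0.0227 -0.0696  0.046 ]
(298, 18) [0.5093 0.0188 0.046 ] [ 0.0028 -0.0089  0.046 ]
(267, 60) [ 0.4796 -0.0098  0.02  ] [-0.0243 -0.0399  0.02  ]
(330, 60) [ 0.536  -0.0149  0.02  ] [ 0.0324 -0.0402  0.02  ]
[-0.0076 -0.1397  0.2308]
```

Request:
move_arm(
  rows=[
    [[0.005,0,-0.05,0.005,1],[0.004,-0.001,-0.05,0,1],[0,0,-0.05,0,1],[0,0,-0.04,0,1],[0,0,-0.015,0,1]],
  ],
)

```text
time_s: 2.4
eef_pos: [0.4937, -0.1134, 0.0234]
orientation: [[0.092, 0.996, -0.006], [0.996, -0.092, 0.001], [0.001, -0.006, -1.0]]
force: [-0.2, 0.1, 0.8]
opening: -0.0
gripper_force: 0.0
```

Request:
move_arm(
  rows=[
    [[0.001,0.012,0,0,1],[0.001,0.012,0,0,1],[0,0.005,0,0,1],[0,0,0,0,1]],
  ],
)

```text
time_s: 2.9
eef_pos: [0.4997, -0.0834, 0.0275]
orientation: [[0.088, 0.996, 0.002], [0.996, -0.088, -0.001], [-0.0, 0.002, -1.0]]
force: [-0.6, -0.2, -0.7]
opening: -0.001
gripper_force: 0.0
```

Request:
move_arm(
  rows=[
    [[0.001,0.01,0,0,1],[0.001,0.01,0,0,1],[0.001,0.01,0,0,1],[0.001,0.008,0,0,1],[0,0.006,0,0,1]],
  ],
)

```text
time_s: 3.52
eef_pos: [0.503, -0.0394, 0.0264]
orientation: [[0.089, 0.996, 0.0], [0.996, -0.089, -0.0], [-0.0, 0.0, -1.0]]
force: [0.1, -3.8, 3.1]
opening: -0.004
gripper_force: 1.8
```

Request:
move_arm(
  rows=[
    [[0,0.006,0,0,1],[0,0.005,0,0,1],[0,0.004,0,0,1],[0,0.001,0,0,1],[0,0,0,0,1]],
  ],
)

```text
time_s: 4.15
eef_pos: [0.5026, -0.0236, 0.0261]
orientation: [[0.09, 0.996, -0.0], [0.996, -0.09, 0.0], [0.0, -0.0, -1.0]]
force: [0.5, -1.7, 1.6]
opening: -0.0
gripper_force: 0.9
```

Request:
move_arm(
  rows=[
    [[0,0.002,0,0,1],[0,0.002,0,0,1],[0.001,0.002,0,0,1],[0,0.001,0,0,1],[0,0,0,0,1]],
  ],
)

```text
time_s: 4.78
eef_pos: [0.5036, -0.0166, 0.0261]
orientation: [[0.09, 0.996, -0.0], [0.996, -0.09, 0.0], [0.0, -0.0, -1.0]]
force: [-0.4, -2.3, 0.4]
opening: -0.001
gripper_force: 0.9
```

Request:
move_arm(
  rows=[
    [[0,0.001,0,0,1],[0,0.001,0,0,1],[0,0.001,0,0,1],[0,0,0,0,1]],
  ],
)

```text
time_s: 5.28
eef_pos: [0.5038, -0.0145, 0.0262]
orientation: [[0.089, 0.996, 0.0], [0.996, -0.089, -0.001], [-0.001, 0.0, -1.0]]
force: [0.5, -5.6, -0.9]
opening: -0.0
gripper_force: 2.7
```

Request:
move_arm(
  rows=[
    [[0,0.001,0,0,1],[0,0.001,0,0,1],[0,0,0,0,1]],
  ],
)

```text
time_s: 5.65
eef_pos: [0.5039, -0.0144, 0.0264]
orientation: [[0.088, 0.996, 0.0], [0.996, -0.088, -0.004], [-0.004, 0.001, -1.0]]
force: [-0.1, -14.1, 1.2]
opening: -0.0
gripper_force: 6.8
```

Request:
move_arm(
  rows=[
    [[0,0.001,0,0,1],[0,0,0,0,1],[0,0,0,0,1]],
  ],
)

```text
time_s: 6.02
eef_pos: [0.5039, -0.0144, 0.0265]
orientation: [[0.088, 0.996, 0.0], [0.996, -0.088, -0.006], [-0.006, 0.001, -1.0]]
force: [-1.5, -17.2, 0.8]
opening: -0.001
gripper_force: 8.7
```

Position is constant while the force climbs to 17 N, so the manifold is against the stop. I'll back off, rise and check by camera.

Request:
move_arm(
  rows=[
    [[0,-0.005,0,0,1],[-0.001,-0.015,0,0,1],[-0.002,-0.025,0,0,1],[0,-0.02,0.03,0,1],[0,0,0.06,0,1]],
  ],
)

```text
time_s: 6.65
eef_pos: [0.4978, -0.0766, 0.1143]
orientation: [[0.092, 0.996, -0.007], [0.996, -0.092, 0.002], [0.001, -0.007, -1.0]]
force: [0.7, 0.0, 0.4]
opening: 0.005
gripper_force: 0.0
```

Request:
move_arm(
  rows=[
    [[0,0,0.06,0,1],[0,0,0.06,0,1],[0,0,0.04,0,1],[0,0,0,0,1]],
  ],
)

```text
time_s: 7.15
eef_pos: [0.5032, -0.0764, 0.2811]
orientation: [[0.09, 0.996, 0.009], [0.996, -0.09, -0.001], [-0.0, 0.009, -1.0]]
force: [1.1, -0.1, -0.0]
opening: -0.005
gripper_force: 0.0
```

```bash
python3 - <<'E'
from h import *
s=observe();print(s['time_s'],s['eef_pos'])
im,k=snap('wrist','w2.png')
a,_=snap('side','s2.png'); q,_=snap('scene','q2.png')
b=cv2.resize(a[200:300,235:325,::-1],(378,420),interpolation=cv2.INTER_CUBIC)
w=cv2.resize(im[:,140:420,::-1],(280,420))
cv2.imwrite('pics/m2.png',np.hstack([b,w]))
E
```

```text
7.15 [ 0.50320699 -0.07644238  0.28112464]
```

View pics/m2.png

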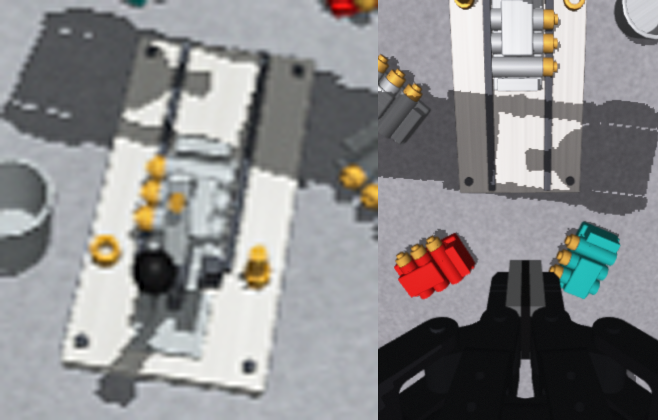

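The manifold sits straight and at the stop end: nuts at side crop (157,167), (151,190) and (145,217), knob still open at (155,271). I'll check the numbers.

```bash
python3 - <<'E'
from h import *
import pickle
c,d=pickle.load(open('cal.pkl','rb'))
ax=np.array([.0854,.9963]);ex=np.array([.9963,-.0854]);o=np.array([.5072,.0279])
fx=lambda X:np.r_[(X[:2]-o)@ex,(X[:2]-o)@ax,X[2]].round(4)
def nuts(f,cal):
    im=cv2.imread('pics/'+f);h=cv2.cvtColor(im,cv2.COLOR_BGR2HSV)
    m=cv2.inRange(h,(12,130,120),(30,255,255))
    n,_,st,ce=cv2.connectedComponentsWithStats(m)
    for i in range(1,n):
        X=fx(onz(cal,*ce[i],.034))
        if abs(X[0])<.08 and abs(X[1])<.14: print(f,st[i,4],X)
nuts('side1.png',d);nuts('s2.png',d);nuts('scene1.png',c);nuts('q2.png',c)
E
```

```text
side1.png 46 [ 0.0323 -0.0444  0.034 ]
side1.png 10 [0.0103 0.0199 0.034 ]
side1.png 24 [0.0531 0.0666 0.034 ]
side1.png 27 [-0.055   0.0642  0.034 ]
s2.png 52 [0.0305 0.0146 0.034 ]
s2.png 10 [0.0103 0.0199 0.034 ]
s2.png 24 [0.0531 0.0666 0.034 ]
s2.png 27 [-0.055   0.0642  0.034 ]
scene1.png 26 [ 0.0305 -0.0655  0.034 ]
scene1.png 1 [-0.0406  0.0571  0.034 ]
scene1.png 25 [ 0.0306 -0.0438  0.034 ]
scene1.png 27 [ 0.0304 -0.0214  0.034 ]
scene1.png 31 [0.0682 0.064  0.034 ]
q2.png 2 [-0.0389  0.0578  0.034 ]
q2.png 1 [-0.0308  0.0612  0.034 ]
q2.png 28 [ 0.0295 -0.0065  0.034 ]
q2.png 28 [0.03   0.0158 0.034 ]
q2.png 28 [0.0291 0.0378 0.034 ]
q2.png 33 [0.0692 0.0641 0.034 ]
```

Request:
move_arm(
  rows=[
    [[0.004,0.053,0,0,1],[0.004,0.053,0,0,1],[0.004,0.053,0,0,1],[0.004,0.053,0,0,1],[0.004,0.053,0,0,1]],
  ],
)

```text
time_s: 7.92
eef_pos: [0.5193, 0.1904, 0.2734]
orientation: [[0.09, 0.996, -0.004], [0.996, -0.09, -0.001], [-0.002, -0.004, -1.0]]
force: [-0.1, -0.7, -0.1]
opening: -0.002
gripper_force: 0.0
```

Request:
move_arm(
  rows=[
    [[0.004,0.053,0,0,1],[0,0,-0.04,0,1],[0,0,-0.05,0,1],[0,0,-0.04,0,1],[0,0,0,0,1]],
  ],
)

```text
time_s: 8.55
eef_pos: [0.5198, 0.2402, 0.1397]
orientation: [[0.09, 0.996, -0.012], [0.996, -0.09, -0.005], [-0.006, -0.012, -1.0]]
force: [-0.8, -0.1, 0.1]
opening: 0.004
gripper_force: 0.0
```

Request:
move_arm(
  rows=[
    [[0.005,0,0,0,1],[-0.001,-0.015,0,0,1],[-0.001,-0.012,0,0,1],[-0.001,-0.01,0,0,1],[-0.001,-0.01,0,0,1]],
  ],
)

```text
time_s: 9.18
eef_pos: [0.5274, 0.1977, 0.1493]
orientation: [[0.092, 0.996, 0.005], [0.996, -0.092, 0.008], [0.008, 0.004, -1.0]]
force: [0.1, 9.7, 7.7]
opening: -0.003
gripper_force: 5.1
```

Request:
move_arm(
  rows=[
    [[-0.001,-0.01,0,0,1],[-0.001,-0.01,0,0,1],[-0.001,-0.01,0,0,1],[-0.001,-0.01,0,0,1],[0,0,0,0,1]],
  ],
)

```text
time_s: 9.8
eef_pos: [0.5212, 0.1538, 0.1459]
orientation: [[0.091, 0.996, -0.001], [0.996, -0.091, -0.001], [-0.001, -0.001, -1.0]]
force: [0.4, 0.9, 0.1]
opening: 0.002
gripper_force: 0.4
```

Request:
move_arm(
  rows=[
    [[-0.001,-0.008,0,0,1],[-0.001,-0.008,0,0,1],[-0.001,-0.008,0,0,1],[0,-0.004,0,0,1],[0,0,0,0,1]],
  ],
)

```text
time_s: 10.42
eef_pos: [0.5187, 0.1267, 0.1462]
orientation: [[0.09, 0.996, -0.0], [0.996, -0.09, -0.0], [-0.0, -0.0, -1.0]]
force: [-0.3, 0.8, 0.2]
opening: 0.0
gripper_force: 0.0
```

Request:
move_arm(
  rows=[
    [[0,0.02,0,0,1],[0,0.03,0.03,0,1],[0,0.03,0.05,0,1],[0,0.02,0.05,0,1],[0,0,0,0,1]],
  ],
)

```text
time_s: 11.05
eef_pos: [0.5214, 0.2312, 0.2824]
orientation: [[0.087, 0.996, 0.01], [0.996, -0.087, 0.005], [0.006, 0.009, -1.0]]
force: [0.8, -0.1, 0.1]
opening: -0.002
gripper_force: 0.0
```

```bash
python3 - <<'E'
from h import *
s=observe();print(s['time_s'],s['eef_pos'],s['force'])
q,_=snap('scene','q3.png')
a,_=snap('side','s3.png')
A=cv2.resize(q[160:290,220:390,::-1],(510,390),interpolation=cv2.INTER_CUBIC)
B=cv2.resize(a[200:300,250:322,::-1],(281,390),interpolation=cv2.INTER_CUBIC)
cv2.imwrite('pics/m3.png',np.hstack([A,B]))
E
```

```text
11.05 [0.52135508 0.23116046 0.28241295] [ 0.75482633 -0.14353883  0.06416438]
```

View pics/m3.png

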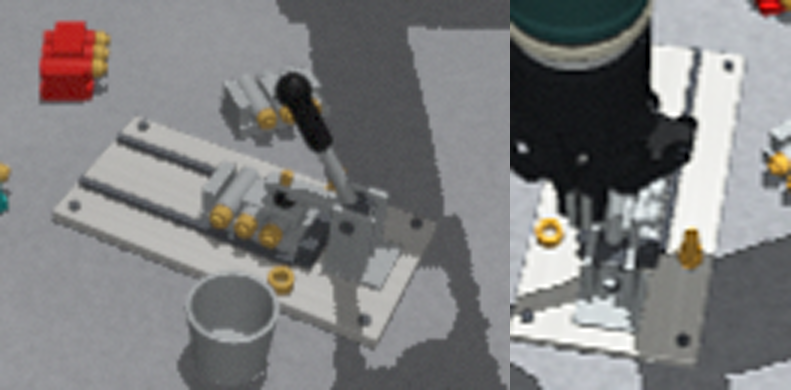

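The scene shows the lever swung over with the knob at crop (292,89), the foot down on the manifold, and the manifold still at the stop. One last check of lever angle and manifold position, then hand in.

```bash
python3 - <<'E'
from h import *
import pickle
c,d=pickle.load(open('cal.pkl','rb'))
ax=np.array([.0854,.9963]);ex=np.array([.9963,-.0854]);o=np.array([.5072,.0279])
for t in (.9,1.0,1.1):
    w=o+ax*(.095-.115*np.sin(t-.55)); print(t,proj(c,[*w,.062+.115*np.cos(t-.55)]))
im=cv2.imread('pics/q3.png')
m=(im.max(2)<45).astype(np.uint8); m[:, :308]=0;m[:,329:]=0;m[:180]=0;m[198:]=0
print('knob seen',np.argwhere(m)[:,::-1].mean(0))
h=cv2.cvtColor(im,cv2.COLOR_BGR2HSV)
n,_,st,ce=cv2.connectedComponentsWithStats(cv2.inRange(h,(12,130,120),(30,255,255)))
for i in range(1,n):
    X=onz(c,*ce[i],.034); v=X[:2]-o
    if abs(v@ex)<.08 and abs(v@ax)<.14: print(st[i,4],v@ex,v@ax)
E
```

```text
0.9 (np.float64(326.39774069394866), np.float64(188.2174378521694))
1.0 (np.float64(321.767466592327), np.float64(188.37373525647996))
1.1 (np.float64(317.38820305034966), np.float64(188.9589361700916))
knob seen [318.36440678 191.45762712]
5 -0.03762717819393187 0.020992625834853194
29 0.02974784029069354 -0.006661875498501961
26 0.0300077063287995 0.015219275016408074
14 0.033292414749223065 0.03759354266933762
35 0.06930225360766556 0.06451575240633857
```

```bash
python3 -c "
from cell import *
print(hand_in())"
```

```text
the job is handed in; nothing more can be done
None
```

I pushed the manifold home against the stop (about y = +15 mm by camera), then snapped the clamp lever shut (about 1.1 rad by camera), and handed the job in at about 11 s; no verdict was returned.

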